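# Check the photometer with the amber glass standard

### The arm

A 7-joint arm with a two-finger parallel gripper is mounted at the origin on a cart in front of the work surface, level with it; the furniture and walls round the work are solid. World frame = base frame: x ahead of the robot, y to its left, z up, the work surface at z = 0. Lengths are in m, angles in rad, forces in N, time in s.
With the tool pointing down it reaches from about 0.4 to 0.875 m from the base axis. Payload 4.4 kg.
Tool frame: the origin (TCP) lies at the very end of the fingers, on their centre line; the grasp point (between the pads) lies 19 mm behind it (bot.tcp_to_grasp is the distance from the TCP to the grasp point, in m); y points along the fingers, x is the direction in which the jaws open and shut, and the axes are right-handed (so a half turn about y gives the same grasp; the last joint's range is limited). The gripper opens to 85 mm and grips with 20 to 120 N. Pads are 22 mm wide; open, the fingers measure 114 mm over their backs; the gripper's body (76 mm by 85 mm) begins 54 mm behind the grasp point. The pads swing forward as they close: fully open they stand 13 mm farther back than shut.
Start: joints at [1.231, 0.628, 0.038, 1.517, -0.027, 0.996, -0.02], TCP at [0.176, -0.626, 0.231] pointing down, gripper open.
Joint ranges: [-3.06, 3.06], [-0.37, 2.12], [-1.25, 1.32], [0.18, 2.47], [-1.1, 4.24], [0.23, 1.98], [-2.94, 2.94]. Speed limits (rad/s): [2.57, 2.57, 3.14, 3.14, 3.14, 3.14, 3.14].

### API

Orientations are given as [roll, pitch, yaw] about the fixed x, y, z axes, in that order (R = Rz(yaw) Ry(pitch) Rx(roll)).
In Python, from station import bot gives the robot as it stands. The module is installed in compiled form; this text tells all that it offers.
- The arm moves only by the tool apply_moves, never from a script. Its argument "targets" is text: rows parted by semicolons, each of 4 numbers parted by spaces: the shift along the tool's x, y, z in mm, then the turn about the tool's y in degrees. A call has 1 to 12 rows; each row is the pose to reach, as a shift and turn from the pose commanded when the call began, along the tool's axes at that moment; what a row does not reach only later rows make up. A row lasts 1/10 s, in which the tool goes at most 50 mm and 8.59 degrees, less where a joint would pass 70% of its speed; a pose out of reach is approached as far as the arm can. A call with a gripper value outside its range is refused whole. "hand" is the opening in per cent of the stroke, from 0 (shut) to 100 (fully open), set as the call begins (left out, the last holds). The fingers move at their own pace and stop on an object; "force" is the grip in N (left out, the last holds). Time passes only in rows, so rows that repeat a pose let the fingers close. It gives the time, the measured TCP pose, the force and the opening at its end, in the units of the state.
- bot.read_state(): the state, without advancing time (a new reading comes with each control period).
- bot.read_camera(name): name is "scene" or "top" or "wrist"; returns a dict with "pixels" (384x512x3 uint8, blue, green, red), "range_z" (384x512 float32, m along the optical axis (not along the pixel's ray), 0 where there is no reading), "mtx" (3x3 intrinsics, pixels), "R" (3x3) and "t" (3): a world point X has camera coordinates R X + t. Camera axes: x right, y down, z forward; pixel columns grow to the right and rows downward; lengths in m; the calibration is good to about 2 mm. A picture is of the moment at which its call begins.
- bot.finish_job(): hands the job in, once; it reports no verdict.
The state is a dict: "clock": time; "joints": joint angles; "joint_velocities": joint speeds; "tau": joint torques, N m; "eef_pos": TCP position; "tool_rot": TCP orientation; "force": force on the tool from outside, world axes, zero at the start; "moment": the same for the moment, N m; "grip_width": opening from 0.0 (shut) to 1.0 (fully open).
Only numpy, scipy, OpenCV 4.12 (cv2) and the standard library are available. Lean on these libraries where they do the work, as an engineer would, in place of code of your own. Each camera call takes 0.05 s, during which the arm holds its last target.

### The job

Do the photometer's daily check: turn the filter collar until number 4 clicks in at the red pointer, then take the amber glass standard out of its stand, touching only its two frosted faces and never its clear windows. Put it into the sample well with the clear windows facing along the light beam, press it all the way down against the sprung lifter so that the light path opens, and finish while still gripping it and holding it down there. Leave the other standards and everything else on the bench alone.

Things in the scene. Friction and masses are not known exactly. Their poses are not given: they have to be found in the camera images.
- filter_collar (a joint): Round black fluted filter collar, upright axis. Value in rad, growing counter-clockwise from above, as does the number at the red pointer on its front (robot) side: 1 at 0, 2 at 0.524, 3 at 1.047, 4 at 1.571, 5 at 2.094, 6 at 2.618. A ball detent clicks at each number; it takes about 0.1 N m to turn, and let go within 8 degrees of a number it pulls itself in. End stops just past 1 and 6.
- collar_grip (a point): Point on the filter collar's axis, 91 mm above the worktop: the height to grip it at, in any direction. The collar is a 50 mm cylinder from 72 to 105 mm above the worktop, white numerals on its flat top; under it the fixed turret housing, 72 mm across, top at 71 mm. Within 75 mm of the axis nothing else stands above 72 mm.
- photometer: Fixed white filter photometer, 200 mm deep (x), 240 wide (y), deck 45 mm high, sloping screen console (to 105 mm) along its far side. Origin: centre of its underside on the worktop; x away from the operator, y left, z up. In line along y on the deck: lamp, collar (x -30, y +55 mm), black sample block (x -30, y -55), detector. The light beam runs along y, 61 mm above the worktop.
- well_mouth (a point): Centre of the sample well's mouth in the top of the black sample block, 71 mm above the worktop; axes as the photometer's. Square well, 15 mm wide, parallel to the photometer; 3 mm bevel round the mouth (21 mm wide at the top). Block 40 mm (x) by 36 mm (y), deck free before and behind it. The well's sprung floor lies 12 mm below the mouth when free, 20 mm when held fully down.
- sample_lifter (a joint): Sprung floor of the sample well, which works the light shutter: 0 when free (up, light path shut), 0.008 m when pressed fully down (open). It needs 1.5 N to start, 3 N at the bottom, and pushes the standard up again when let go. A small orange flag in a slot at the front of the block shows it, beside a green mark at the bottom.
- standards_stand: Fixed grey stand of the glass standards, 46 mm (x) by 138 mm (y), 34 mm high, on a black foot (56 by 150 mm, 8 mm high); origin at the centre of its underside on the worktop. Three square wells of 14.5 mm, 22 mm deep, in a row along its y, 42 mm apart; each holds one standard, turned like the stand.
- std_amber_mid (a point): Centre of the amber glass standard, a solid cuvette 12.5 x 12.5 x 55 mm, 22 g, orange on top. Its +x and -x faces are frosted (white, matt) and may be touched; its +y and -y faces are clear amber windows. z up. In the stand its centre is 39.5 mm above the worktop, the upper 33 mm free; held fully down in the sample well the centre is 78.5 mm up, the upper 35 mm free.
- std_green_mid (a point): Centre of the green glass standard, same shape, in the same stand; stays where it is.
- std_blue_mid (a point): Centre of the blue glass standard, same shape, in the same stand; stays where it is.
- cuvette_tray: Bystander, leave alone: grey open tray of small clear cuvettes, 65x100x45 mm; origin at the centre of its underside.
- wash_bottle: Bystander, leave alone: white wash bottle with blue top and spout, 66x96x186 mm; origin at the centre of its underside.
- bench_timer: Bystander, leave alone: small white bench timer, 66x62x18 mm; origin at the centre of its underside.
- marker: Bystander, leave alone: white marker pen with black cap, 135 mm, lying; origin at the centre of its underside.
- reagent_c: Bystander, leave alone: white bottle with blue cap, 38 mm across, 68 mm tall; origin at the centre of its underside.
- serum_b: Bystander, leave alone: white bottle with yellow cap, 40 mm across, 70 mm tall; origin at the centre of its underside.
- pipette_b: Bystander, leave alone: white pipette with red button, 270 mm, lying; origin at the centre of its underside.

How it is judged:
On the way, in this order (a step that is already met when the one before it is completed fails the run):
1. the filter collar is clicked in at number 4 (value of joint filter_collar between 1.471 and 1.671 rad and velocity of joint filter_collar between -0.3 and 0.3 rad/s), for 0.3 s.
2. the amber standard is lifted clear of its stand by its frosted faces (contact force between the fingers and std_amber_c1 above 0.5 N and contact force between the fingers and std_amber_c2 above 0.5 N and height (world z) of std_amber_mid above 0.075 m), for 0.2 s.
At the end, for the whole second after the job is handed in: Collar at 4 (0.1 rad). Amber standard upright in the sample well (0.12 rad, 5 mm from its centre), clear windows along the beam (0.25 rad), still, both frosted faces gripped, the lifter held at least 6.2 of its 8 mm down (value of joint filter_collar between 1.471 and 1.671 rad and value of joint sample_lifter above 0.0062 m and contact force between std_amber and sample_lifter_c0 above 0.5 N and horizontal distance between std_amber_mid and well_mouth below 0.005 m and angle between the y axis of std_amber_mid and the y axis of photometer, either way round below 0.25 rad and angle between std_amber_mid's own z axis and vertical below 0.12 rad and linear speed of std_amber below 0.03 m/s and contact force between the fingers and std_amber_c1 above 0.5 N and contact force between the fingers and std_amber_c2 above 0.5 N); the arm keeps its last pose, push and grip.
It fails at once if a finger touches a clear window of the amber standard (contact force between the fingers and std_amber_c0 above 0.5 N).
It fails at once if another standard is displaced by more than 15 mm (distance of any of std_green_mid, std_blue_mid from where it was at the start of the episode above 0.015 m).
It fails at once if a bystander is displaced by more than 30 mm (distance of any of cuvette_tray, wash_bottle, bench_timer, marker, reagent_c, serum_b, pipette_b from where it was at the start of the episode above 0.03 m).
It also fails if it takes over 72 s, if anything falls off the work surface, if the arm or the gripper's body presses on something with over 40 N, if the wrist force passes 120 N, or if a joint passes its speed limit or range.

## Working session

There is one attempt and no reset: what is moved stays moved. The work goes in short steps, Python scripts to look and compute and a tool call to move; the robot and the scene stay as the last step left them, time stands still between calls to the robot, and variables do not carry over. Pictures are saved under pics/ and viewed, and the job is handed in when it is done.

Besides the shell and the picture viewer there is one more tool, called after ">>>" as name(argument=value, ...), one argument or row to a line, values as JSON. apply_moves: Moves the arm, as the interface text tells. Its arguments: {"type":"object","properties":{"targets":{"type":"string"},"hand":{"type":"number"},"force":{"type":"number"}},"required":["targets"]}

```bash
mkdir -p pics; ls
cat > h.py <<'E'
import numpy as np, cv2
from station import bot
from scipy.spatial.transform import Rotation as Ro
def cam(n,save=None,scale=1):
    c=bot.read_camera(n)
    if save:
        im=c['pixels']
        if scale!=1: im=cv2.resize(im,None,fx=scale,fy=scale,interpolation=cv2.INTER_CUBIC)
        cv2.imwrite('pics/'+save,im)
    return c
def plane(c,u,v,z):
    K,R,t=map(np.array,(c['mtx'],c['R'],c['t']))
    o=-R.T@t; d=R.T@np.linalg.solve(K,[u,v,1]); s=(z-o[2])/d[2]
    return o+s*d
def ray(c,u,v):
    K,R,t=map(np.array,(c['mtx'],c['R'],c['t']))
    o=-R.T@t; d=R.T@np.linalg.solve(K,[u,v,1]); return o,d/np.linalg.norm(d)
def proj(c,X):
    p=np.array(c['R'])@np.array(X)+np.array(c['t']); q=np.array(c['mtx'])@p; return q[:2]/q[2]
def depthpt(c,u,v):
    K,R,t=map(np.array,(c['mtx'],c['R'],c['t']))
    p=np.linalg.solve(K,[u,v,1])*c['range_z'][int(v),int(u)]; return R.T@(p-t)
def tri(o1,d1,o2,d2):
    A=np.stack([d1,-d2],1); s=np.linalg.lstsq(A,o2-o1,rcond=None)[0]
    a=o1+s[0]*d1;b=o2+s[1]*d2; return (a+b)/2,np.linalg.norm(a-b)
E
python3 - <<'E'
from h import *
s=bot.read_state()
for k in s: print(k,np.round(s[k],4))
print(bot.tcp_to_grasp)
for n in('scene','top','wrist'):
    c=cam(n,n+'0.png',1.5); print(n,np.round(c['mtx'],1).tolist(),np.round(-np.array(c['R']).T@c['t'],3),np.round(c['R'],3).tolist())
    np.savez(n+'0.npz',**c)
E
```

```text
pics
clock 0.0
joints [ 1.2312  0.6294  0.0384  1.5184 -0.027   0.9963 -0.02  ]
joint_velocities [-0.0001  0.      0.0012 -0.0012 -0.0003  0.0006 -0.0001]
tau [ 4.00000e-04 -5.63400e+01  1.22670e+00 -1.93437e+01  1.10000e-02
  1.06000e-02 -0.00000e+00]
eef_pos [ 0.1756 -0.6252  0.2304]
tool_rot [-1.5708  0.0019 -1.297 ]
force [ 0.6748  0.4825 -0.6574]
moment [-0.0324  0.0498 -0.0362]
grip_width 0.9994
0.0187
scene [[446.4, 0.0, 262.7], [0.0, 446.4, 197.2], [0.0, 0.0, 1.0]] [-0.422 -0.434  1.1  ] [[0.31, -0.951, 0.015], [-0.664, -0.227, -0.712], [0.68, 0.211, -0.702]]
top [[380.4, 0.0, 252.1], [0.0, 380.4, 186.2], [0.0, 0.0, 1.0]] [ 0.44  -0.122  1.543] [[0.001, -1.0, 0.002], [-0.995, -0.001, -0.103], [0.103, -0.002, -0.995]]
wrist [[275.2, 0.0, 252.4], [0.0, 275.2, 189.9], [0.0, 0.0, 1.0]] [ 0.256 -0.603  0.374] [[0.269, -0.963, -0.002], [-0.912, -0.255, 0.322], [-0.311, -0.085, -0.947]]
```

View pics/scene0.png

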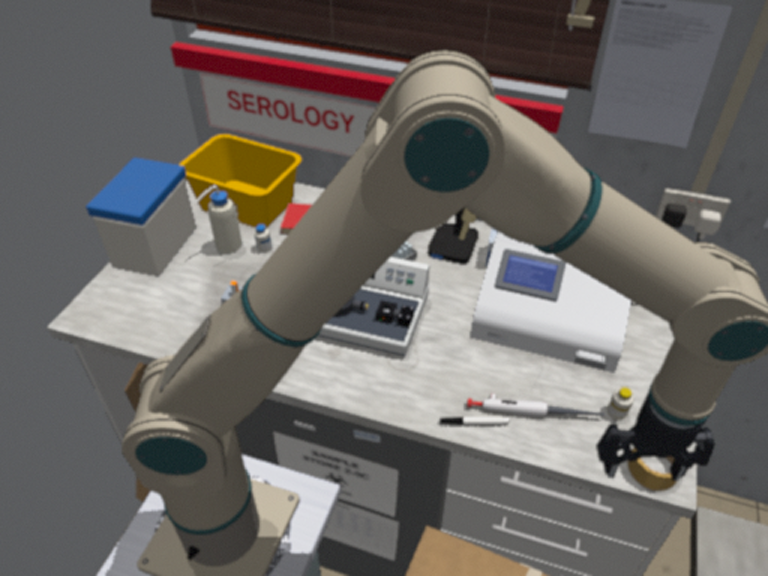

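View pics/top0.png

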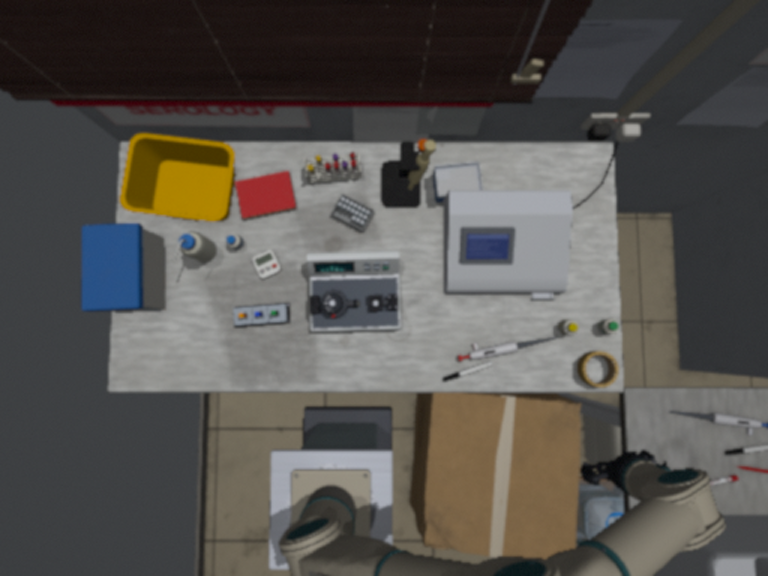

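View pics/wrist0.png

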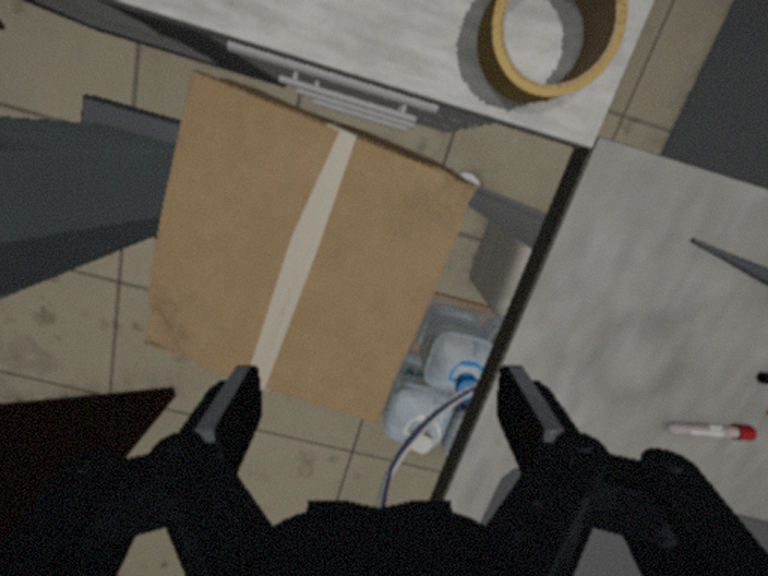

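Run:
```python
import cv2,numpy as np
c=np.load('top0.npz')
im=c['pixels'][155:235,145:285]; cv2.imwrite('pics/topcrop.png',cv2.resize(im,None,fx=5.6,fy=5.6,interpolation=cv2.INTER_CUBIC))
from h import *
for n,u,v,z in [('collar',222,202,.105),('blk',251,202,.071),('st',173,209.5,.067),('amb',161,210,.067),('green',184,210,.067)]:
    print(n,plane(c,u,v,z).round(4),depthpt(c,u,v).round(4))
```

```text
collar [ 0.5291 -0.01    0.105 ] [ 0.5288 -0.0104  0.1097]
blk [ 0.5313 -0.1197  0.071 ] [ 0.5321 -0.1197  0.0585]
st [0.5022 0.1825 0.067 ] [0.5022 0.1823 0.068 ]
amb [0.5002 0.2289 0.067 ] [0.5001 0.2281 0.0703]
green [0.5003 0.1398 0.067 ] [0.5009 0.1422 0.0538]
```

View pics/topcrop.png

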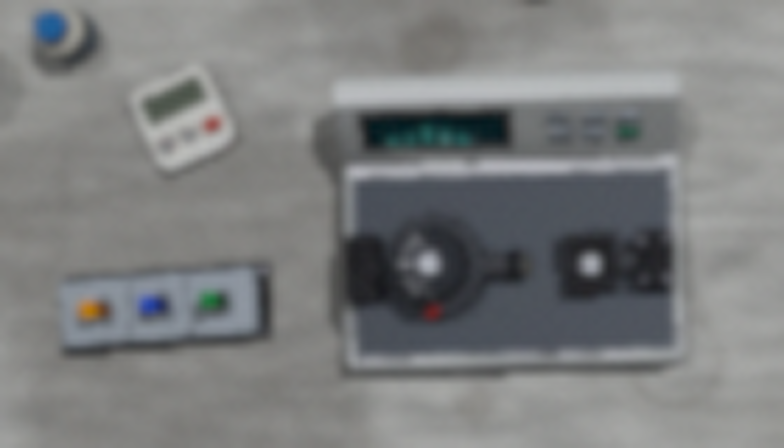

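```bash
cat >> h.py <<'E'
def go(p,yawdeg):
    s=bot.read_state(); Rt=Ro.from_euler('xyz',s['tool_rot']).as_matrix()
    d=Rt.T@(np.array(p)-s['eef_pos'])*1000
    des=(Ro.from_euler('z',yawdeg,degrees=True)*Ro.from_euler('x',-90,degrees=True)).as_matrix()
    rv=Ro.from_matrix(Rt.T@des).as_rotvec(degrees=True)
    print('shift mm',d.round(1),'rotvec deg',rv.round(2),'t',s['clock'])
E
python3 -c "
from h import *
go([.50,-.06,.30],0)"
```

```text
shift mm [-456.7  -68.7  465.1] rotvec deg [-6.000e-02 -7.431e+01 -7.000e-02] t 0.15
```

>>> apply_moves(
  targets="-40 -69 20 -8;-457 -69 465 -74;-457 -69 465 -74;-457 -69 465 -74;-457 -69 465 -74;-457 -69 465 -74;-457 -69 465 -74;-457 -69 465 -74;-457 -69 465 -74;-457 -69 465 -74;-457 -69 465 -74;-457 -69 465 -74",
  hand=100,
)

```text
clock: 1.35
eef_pos: [0.4613, -0.1245, 0.2972]
tool_rot: [-1.571, -0.0, -0.006]
force: [0.4, -0.9, 0.8]
grip_width: 0.996
```

```bash
python3 -c "
from h import *
go([.50,-.06,.30],0)"
```

```text
shift mm [38.3 -2.9 64.8] rotvec deg [ 0.02 -0.34  0.01] t 1.35
```

>>> apply_moves(
  targets="38 -3 65 0;38 -3 65 0;38 -3 65 0;38 -3 65 0",
)

```text
clock: 1.75
eef_pos: [0.4988, -0.0613, 0.2996]
tool_rot: [-1.571, 0.001, -0.004]
force: [-0.6, -0.2, 0.4]
grip_width: 1.001
```

Run:
```python
from h import *
s=bot.read_state();print(s['eef_pos'],s['joints'].round(3) if hasattr(s['joints'],'round') else s['joints'])
c=cam('wrist','w1.png',1.5);np.savez('w1.npz',**c)
c=cam('scene','s1.png',1.5);np.savez('s1.npz',**c)
```

```text
[ 0.49881066 -0.06132998  0.2996446 ] [ 0.394  0.365 -0.452  1.818  0.186  1.001 -0.137]
```

View pics/w1.png

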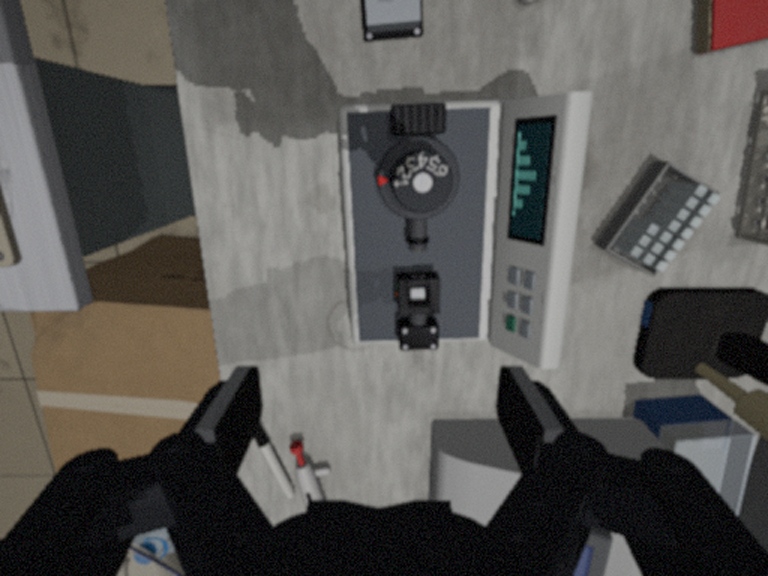

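View pics/s1.png

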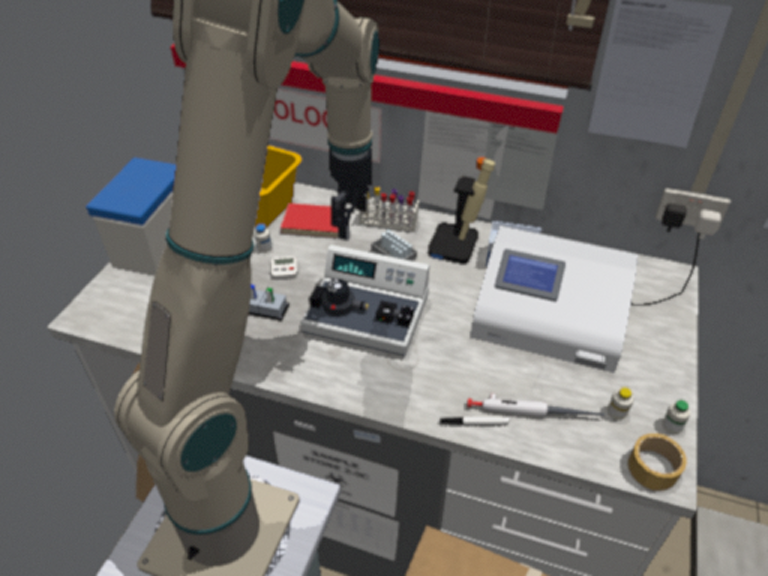

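Run:
```python
from h import *
c=np.load('w1.npz'); im=c['pixels'][60:240,215:345]
z=cv2.resize(im[25:85,25:100],None,fx=8,fy=8,interpolation=cv2.INTER_CUBIC); z=cv2.rotate(z,cv2.ROTATE_90_COUNTERCLOCKWISE)
cv2.imwrite('pics/w1z.png',z)
z=cv2.resize(c['pixels'][60:240,215:345],None,fx=3.3,fy=3.3,interpolation=cv2.INTER_CUBIC);cv2.imwrite('pics/w1y.png',z)
```

```text
(no output)
```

View pics/w1z.png

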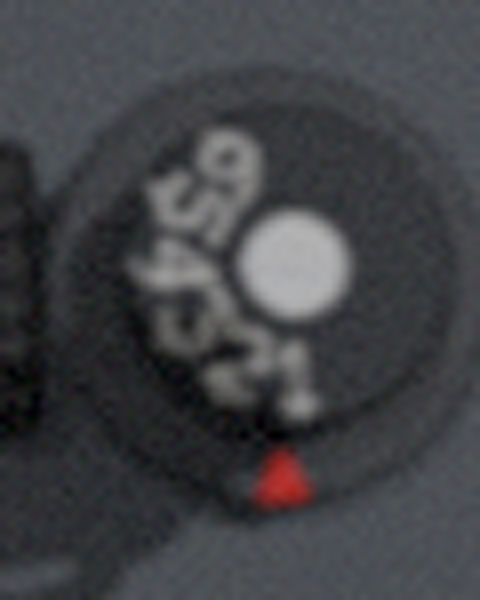

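View pics/w1y.png

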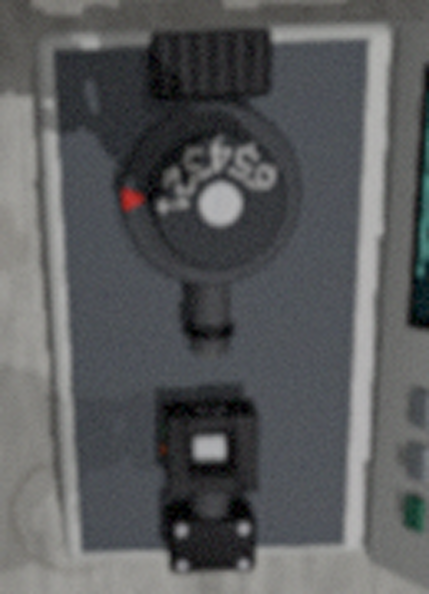

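```bash
cat >> h.py <<'E'
def blobs(c,x0,x1,y0,y1,thr):
    g=c['pixels'][y0:y1,x0:x1].min(2)
    n,l,st,ce=cv2.connectedComponentsWithStats((g>thr).astype(np.uint8))
    out=[]
    for i in range(1,n):
        m=(l==i); ys,xs=np.nonzero(m); w=g[ys,xs].astype(float)-thr+1
        out.append((st[i,4],np.round([x0+(xs*w).sum()/w.sum(),y0+(ys*w).sum()/w.sum()],2),st[i,2:4]))
    return out
E
python3 - <<'E'
from h import *
w=np.load('w1.npz');t=np.load('top0.npz');s=np.load('s1.npz')
for c,b in((w,(265,300,105,140,160)),(w,(265,295,180,210,160)),(t,(214,230,192,212,150)),(t,(240,262,192,212,150))):
    for x in blobs(*((c,)+b)): print(x)
    print()
g=w['pixels']; print(g.shape)
print('rangez disc',depthpt(w,282,122),depthpt(t,222,202))
E
```

```text
(np.int32(92), array([281.43, 121.44]), array([11, 11], dtype=int32))

(np.int32(28), array([278.1 , 195.38]), array([7, 4], dtype=int32))

(np.int32(5), array([220.93, 201.58]), array([3, 2], dtype=int32))

(np.int32(2), array([250.  , 201.67]), array([1, 2], dtype=int32))

(384, 512, 3)
rangez disc [ 0.53408833 -0.00782964  0.10702923] [ 0.52884573 -0.01038702  0.1096986 ]
```

Run:
```python
from h import *
w=np.load('w1.npz');t=np.load('top0.npz');s=np.load('s1.npz')
a=tri(*ray(w,281.43,121.44),*ray(t,221.1,201.5)); print('disc tri',a)
print(plane(w,281.43,121.44,.107),plane(t,221.1,201.5,.107))
b=tri(*ray(w,278.1,195.38),*ray(t,250.2,201.6)); print('floor',b)
for z in(.059,.071): print(plane(w,278.1,195.38,z),plane(t,250.2,201.6,z))
# deck edge: dark-deck/white rim boundary on the deck plane via wrist rows
g=w['pixels'].mean(2)
def edge(rows,c0,c1,sign):
    P=[]
    for v in rows:
        d=np.diff(cv2.GaussianBlur(g,(3,3),0)[v,c0:c1])*sign
        i=int(np.argmax(d)); 
        if 0<i<len(d)-1:
            o=(d[i-1]-d[i+1])/(2*(d[i-1]-2*d[i]+d[i+1]))
        else:o=0
        P.append(plane(w,c0+i+.5+o,v,.045)[:2])
    P=np.array(P); 
    k=np.polyfit(P[:,1],P[:,0],1)
    for _ in range(3):
        r=P[:,0]-np.polyval(k,P[:,1]); P=P[abs(r)<.002]; k=np.polyfit(P[:,1],P[:,0],1)
    return k,len(P),np.degrees(np.arctan(-k[0]))
print('front',edge(range(85,220),222,245,-1)); print('back',edge(range(85,215),312,334,1))
```

```text
disc tri (array([ 0.53167832, -0.00694821,  0.1126949 ]), np.float64(0.0023294191638311497))
[ 0.53339468 -0.00717914  0.107     ] [ 0.53090082 -0.0067604   0.107     ]
floor (array([ 0.53460187, -0.11646116,  0.06383123]), np.float64(0.0025165801954467907))
[ 0.53632423 -0.11813121  0.059     ] [ 0.53365055 -0.11655802  0.059     ]
[ 0.53517165 -0.11377432  0.071     ] [ 0.5328945  -0.11659824  0.071     ]
front (array([-0.02894363,  0.47152743]), 130, np.float64(1.657885142097671))
back (array([-0.02707433,  0.59898702]), 130, np.float64(1.5508658726833833))
```

```bash
python3 -c "
from h import *
go([.532,-.007,.16],0)"
```

```text
shift mm [ 33.4 139.6  56.2] rotvec deg [ 0.05 -0.43 -0.07] t 1.85
```

>>> apply_moves(
  targets="33 140 56 0;33 140 56 0;33 140 56 0;33 140 56 0;33 140 56 0;33 140 56 0",
)

```text
clock: 2.45
eef_pos: [0.5331, -0.0073, 0.1616]
tool_rot: [-1.572, -0.002, -0.008]
force: [0.4, 0.7, -0.5]
grip_width: 1.001
```

Run:
```python
from h import *
c=cam('wrist','w2.png',1.5);np.savez('w2.npz',**c)
go([.532,-.007,.16],-50)
```

```text
shift mm [-1.4  2.   0.3] rotvec deg [-3.000e-02  4.955e+01  2.000e-01] t 2.5
```

View pics/w2.png

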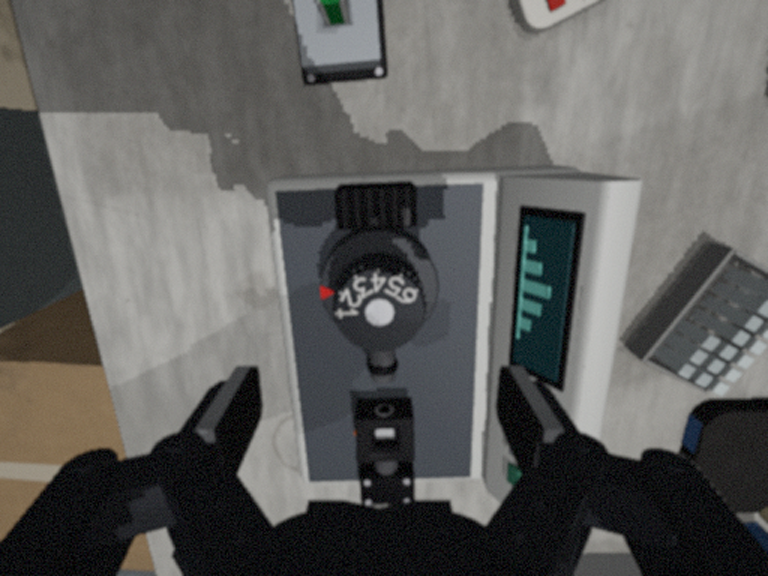

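>>> apply_moves(
  targets="-1 2 0 8;-1 2 0 16;-1 2 0 24;-1 2 0 32;-1 2 0 41;-1 2 0 49;-1 2 0 49;-1 2 0 49",
)

```text
clock: 3.3
eef_pos: [0.5321, -0.0062, 0.1595]
tool_rot: [-1.569, -0.002, -0.858]
force: [0.3, 1.3, 0.7]
grip_width: 1.0
```

Run:
```python
from h import *
c=cam('wrist','w3.png',1.5);np.savez('w3.npz',**c)
s=bot.read_state();print(s['eef_pos'],s['tool_rot'],s['joints'])
w2=np.load('w2.npz')
def disc(c):
    return max(blobs(c,200,300,160,260,160),key=lambda b:b[0])
a,b=disc(w2),disc(c);print(a,b)
print(tri(*ray(w2,*a[1]),*ray(c,*b[1])))
for z in(.105,.107): print(plane(w2,*a[1],z),plane(c,*b[1],z))
```

```text
[ 0.53194519 -0.00607776  0.15916429] [-1.56922009e+00 -1.37656506e-03 -8.58503887e-01] [ 0.05144068  0.55988948 -0.13727907  1.92002842  0.11796307  0.66721373
 -1.01626469]
(np.int32(227), array([253.32, 207.22]), array([18, 16], dtype=int32)) (np.int32(68), array([202.81, 256.1 ]), array([11, 12], dtype=int32))
(array([0.53257201, 0.02587525, 0.19783511]), np.float64(0.010169203285128742))
[ 0.53391483 -0.00708978  0.105     ] [ 0.4734925 -0.0028772  0.105    ]
[ 0.53391113 -0.0062643   0.107     ] [ 0.47471515 -0.00236667  0.107     ]
```

View pics/w3.png

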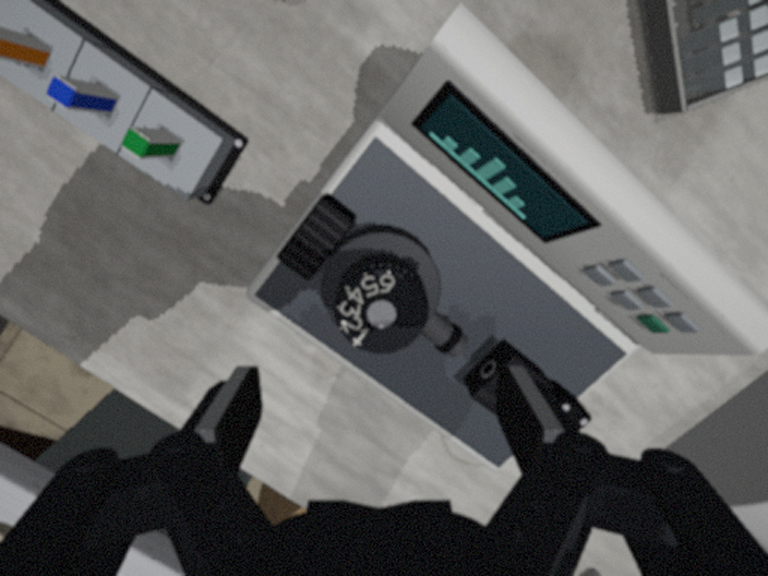

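Run:
```python
from h import *
w2=np.load('w2.npz');c=np.load('w3.npz')
b=max(blobs(c,235,275,190,225,115),key=lambda b:b[0]);print(b)
a=max(blobs(w2,235,275,190,225,140),key=lambda b:b[0]);print(a)
print(tri(*ray(w2,*a[1]),*ray(c,*b[1])))
for z in(.105,.107): print(plane(w2,*a[1],z),plane(c,*b[1],z))
go([.533,-.0065,.0745],-50)
```

```text
(np.int32(175), array([253.76, 207.63]), array([17, 13], dtype=int32))
(np.int32(255), array([253.06, 207.43]), array([19, 17], dtype=int32))
(array([ 0.53383053, -0.00659247,  0.10586688]), np.float64(0.0006306507624125318))
[ 0.53370933 -0.00726569  0.105     ] [ 0.5337202  -0.00653062  0.105     ]
[ 0.53370769 -0.00643845  0.107     ] [ 0.53433496 -0.00598321  0.107     ]
shift mm [ 0.9 84.7  0.4] rotvec deg [-0.09  0.81  0.08] t 3.35
```

>>> apply_moves(
  targets="1.4 20 1 1;1.4 40 1 1;1.4 60 1 1;1.4 80 1 1;1.4 85 1 1;1.4 85 1 1;1.4 85 1 1",
)

```text
clock: 4.05
eef_pos: [0.5338, -0.0061, 0.0738]
tool_rot: [-1.57, -0.001, -0.878]
force: [0.0, -0.8, 0.6]
grip_width: 1.002
```

>>> apply_moves(
  targets="0 0 0 0;0 0 0 0;0 0 0 0;0 0 0 0;0 0 0 0;0 0 0 0;0 0 0 0;0 0 0 0",
  hand=0,
  force=40,
)

```text
clock: 4.85
eef_pos: [0.5339, -0.0064, 0.074]
tool_rot: [-1.57, -0.002, -0.878]
force: [-0.2, -0.1, 6.6]
grip_width: 0.575
```

Run:
```python
from h import *
c=cam('wrist','w4.png',1.5)
s=bot.read_state();print(s['eef_pos'],s['tool_rot'],s['grip_width'],s['force'],s['moment'],s['joints'])
```

```text
[ 0.53389569 -0.00638607  0.07399565] [-1.56963564 -0.0015864  -0.87829687] 0.577343273177101 [ 0.04000242 -0.81935056  3.97214476] [-0.14604799  0.10017264  0.01133387] [ 0.02608979  0.69888051 -0.10148947  1.97124263  0.14390636  0.47634765
 -1.05796132]
```

View pics/w4.png

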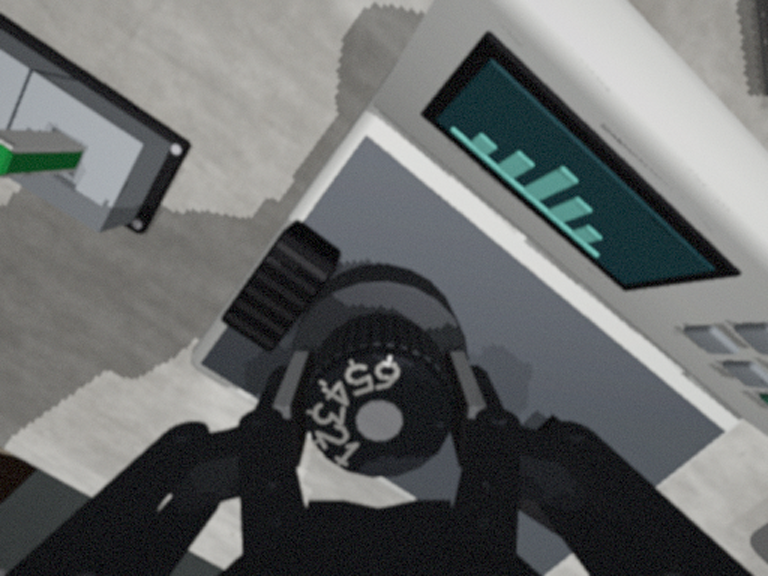

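>>> apply_moves(
  targets="0 0 0 -5;0 0 0 -10;0 0 0 -15;0 0 0 -20;0 0 0 -25;0 0 0 -30;0 0 0 -35;0 0 0 -40;0 0 0 -45;0 0 0 -45",
)

```text
clock: 5.9
eef_pos: [0.5335, -0.0062, 0.074]
tool_rot: [-1.571, -0.001, -0.091]
force: [-1.1, 0.7, 6.9]
grip_width: 0.577
```

>>> apply_moves(
  targets="0 0 0 -5;0 0 0 -10;0 0 0 -15;0 0 0 -20;0 0 0 -25;0 0 0 -30;0 0 0 -35;0 0 0 -40;0 0 0 -46;0 0 0 -46;0 0 0 -46",
)

```text
clock: 7.0
eef_pos: [0.5331, -0.0063, 0.074]
tool_rot: [-1.572, 0.0, 0.71]
force: [-2.0, -1.0, 7.5]
grip_width: 0.574
```

Run:
```python
from h import *
c=cam('wrist','w5.png',1.5)
s=bot.read_state();print(s['eef_pos'],s['tool_rot'],s['grip_width'],s['force'],s['moment'],s['joints'])
```

```text
[ 0.53308676 -0.00634597  0.07396134] [-1.57178236e+00  3.26858934e-04  7.09580357e-01] 0.5723494719350357 [-2.76440844 -0.47065232  7.86708576] [-0.09759499  0.46893805  0.00802001] [ 0.29949565  0.75130814 -0.52596632  1.96405034  0.65390955  0.60032504
  0.04406519]
```

View pics/w5.png

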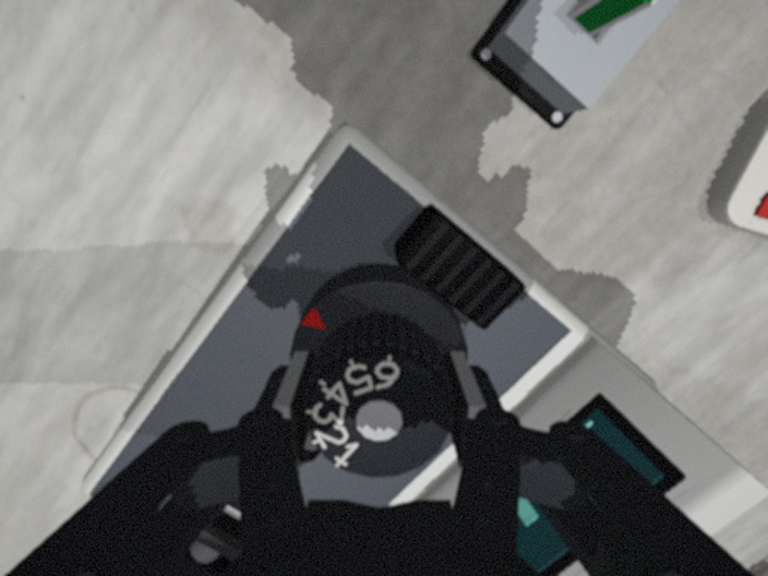

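>>> apply_moves(
  targets="0 0 0 0;0 0 0 0;0 0 0 0;0 0 0 0;0 0 0 0;0 0 0 0;0 -30 0 0;0 -80 0 0;0 -110 0 0;0 -110 0 0",
  hand=100,
)

```text
clock: 8.05
eef_pos: [0.536, -0.0053, 0.1871]
tool_rot: [-1.576, -0.007, 0.71]
force: [-0.1, -1.3, 0.5]
grip_width: 1.002
```

Run:
```python
from h import *
c=cam('wrist','w6.png',1.5);np.savez('w6.npz',**c)
s=bot.read_state();print(s['eef_pos'],s['tool_rot'],s['grip_width'],s['force'])
go([.52,.11,.20],3)
```

```text
[ 0.53448062 -0.00594005  0.18490496] [-1.57384347 -0.00325012  0.70968116] 1.0038943529435513 [ 0.35019881 -0.83591048 -0.41792132]
shift mm [ 64.6 -15.2  97.3] rotvec deg [ 0.11 37.66  0.24] t 8.1
```

View pics/w6.png

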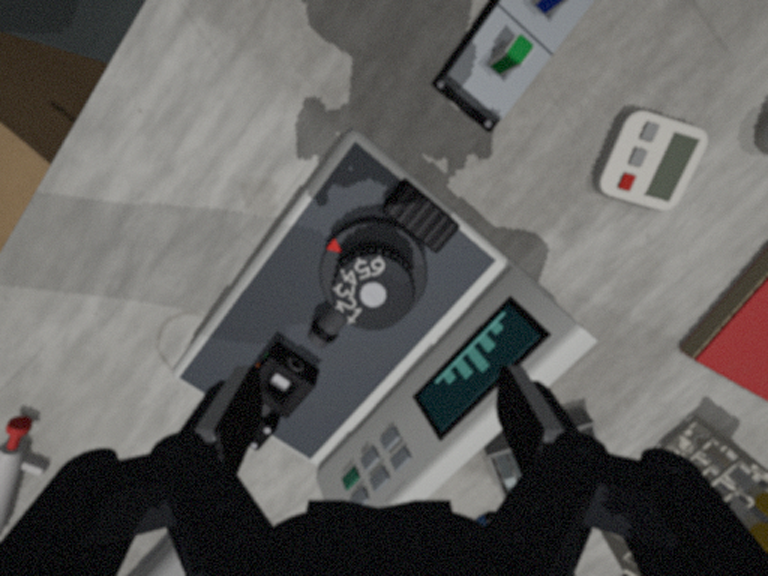

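```bash
python3 - <<'E'
from h import *
for n in('w2','w6'):
    c=np.load(n+'.npz'); C=np.array([.5338,-.0066])
    x0,x1,y0,y1=(205,300,150,235)
    im=c['pixels']; z=[]
    # polar unwrap on plane .105
    ths=np.arange(0,360,1.); out=np.zeros((60,360),np.uint8)
    mx=np.zeros((60,360),np.float32);my=mx.copy()
    for j,t in enumerate(ths):
        for i in range(60):
            r=.004+i*.022/60; a=np.radians(t)
            p=proj(c,[C[0]+r*np.cos(a),C[1]+r*np.sin(a),.105]); mx[i,j],my[i,j]=p
    o=cv2.remap(im,mx,my,cv2.INTER_CUBIC)
    cv2.imwrite(f'pics/{n}pol.png',cv2.resize(o,(720,240)))
    q=o[30:].min(2).astype(float).mean(0); print(n,[ (int(a),int(q[a])) for a in range(0,360,6)])
E
python3 -c "
import cv2,numpy as np
cv2.imwrite('pics/pol.png',np.vstack([cv2.imread('pics/w2pol.png'),cv2.imread('pics/w6pol.png')]))"
```

```text
w2 [(0, 59), (6, 58), (12, 60), (18, 95), (24, 108), (30, 103), (36, 101), (42, 78), (48, 59), (54, 88), (60, 92), (66, 83), (72, 76), (78, 42), (84, 72), (90, 76), (96, 99), (102, 80), (108, 48), (114, 63), (120, 81), (126, 96), (132, 101), (138, 61), (144, 60), (150, 88), (156, 107), (162, 96), (168, 65), (174, 50), (180, 95), (186, 118), (192, 55), (198, 45), (204, 47), (210, 46), (216, 47), (222, 47), (228, 47), (234, 45), (240, 47), (246, 47), (252, 42), (258, 45), (264, 48), (270, 49), (276, 50), (282, 49), (288, 49), (294, 52), (300, 54), (306, 54), (312, 54), (318, 55), (324, 56), (330, 56), (336, 55), (342, 57), (348, 57), (354, 59)]
w6 [(0, 57), (6, 57), (12, 55), (18, 55), (24, 53), (30, 50), (36, 50), (42, 50), (48, 49), (54, 50), (60, 46), (66, 51), (72, 49), (78, 46), (84, 49), (90, 46), (96, 49), (102, 46), (108, 49), (114, 94), (120, 95), (126, 94), (132, 94), (138, 58), (144, 79), (150, 93), (156, 97), (162, 94), (168, 63), (174, 72), (180, 94), (186, 106), (192, 91), (198, 58), (204, 67), (210, 88), (216, 103), (222, 96), (228, 62), (234, 77), (240, 104), (246, 101), (252, 88), (258, 65), (264, 80), (270, 131), (276, 80), (282, 56), (288, 58), (294, 56), (300, 55), (306, 57), (312, 56), (318, 56), (324, 58), (330, 56), (336, 57), (342, 56), (348, 56), (354, 56)]
```

View pics/pol.png

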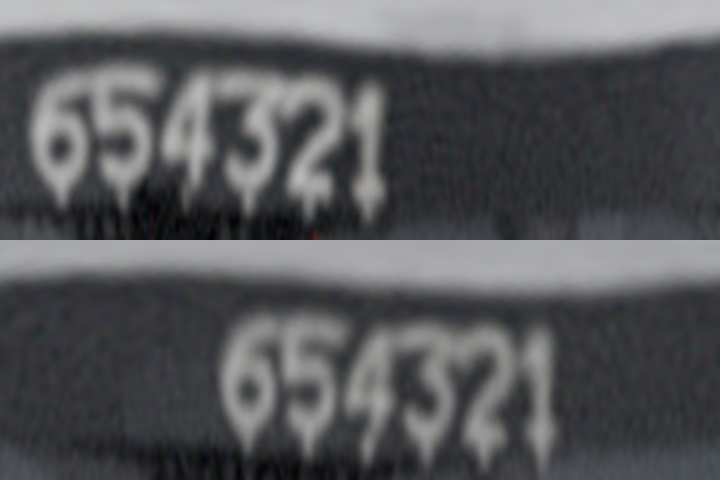

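```bash
python3 -c "
from h import *
go([.50,.19,.22],3)"
```

```text
shift mm [101.6 -35.3 171. ] rotvec deg [ 0.11 37.66  0.24] t 8.1
```

>>> apply_moves(
  targets="20 -35 20 8;102 -35 171 16;102 -35 171 24;102 -35 171 32;102 -35 171 38;102 -35 171 38;102 -35 171 38;102 -35 171 38",
)

```text
clock: 8.9
eef_pos: [0.499, 0.1882, 0.217]
tool_rot: [-1.573, 0.002, 0.046]
force: [0.3, -0.9, 0.4]
grip_width: 0.998
```

Run:
```python
from h import *
c=cam('wrist','w7.png',1.5);np.savez('w7.npz',**c)
s=bot.read_state();print(s['eef_pos'],s['tool_rot'],s['joints'])
```

```text
[0.49919824 0.1881047  0.21721966] [-1.57222287e+00  1.23943794e-03  4.49134763e-02] [-0.07017227  0.52033429 -0.50878696  1.84779032  0.32662941  0.85858611
 -0.69429137]
```

View pics/w7.png

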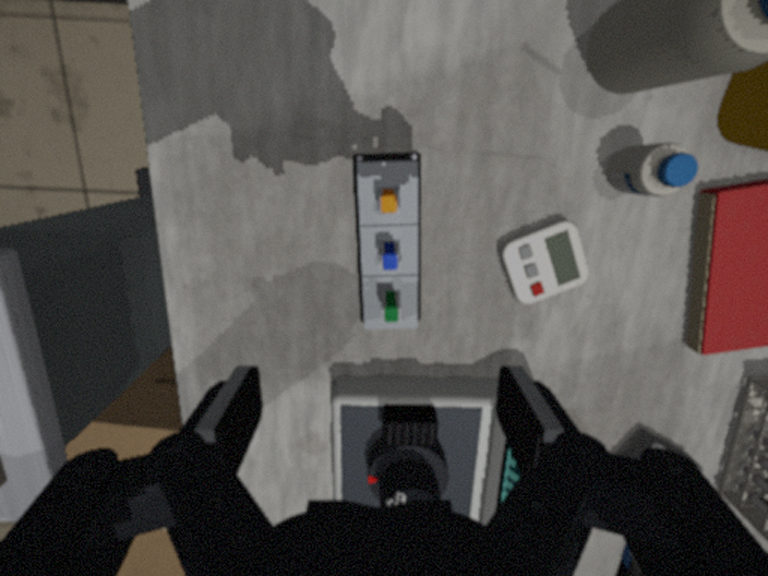

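```bash
cat >> h.py <<'E'
def colors(c,x0=0,x1=512,y0=0,y1=384,minS=120,minV=70):
    hsv=cv2.cvtColor(c['pixels'],cv2.COLOR_BGR2HSV)
    r={}
    for n,(a,b) in dict(amber=(8,24),blue=(105,130),green=(50,85)).items():
        m=((hsv[...,0]>=a)&(hsv[...,0]<=b)&(hsv[...,1]>minS)&(hsv[...,2]>minV)).astype(np.uint8)
        k=np.zeros_like(m);k[y0:y1,x0:x1]=1;m*=k
        q,l,st,ce=cv2.connectedComponentsWithStats(m)
        if q<2: continue
        i=1+np.argmax(st[1:,4]); r[n]=(ce[i],st[i])
        r[n+'_m']=(l==i)
    return r
E
python3 - <<'E'
from h import *
c=np.load('w7.npz')
r=colors(c,230,290,110,220)
for n in('amber','blue','green'): print(n,r[n][0].round(2),r[n][1],plane(c,*r[n][0],.067).round(4))
z=cv2.resize(c['pixels'][95:225,225:295],None,fx=4.6,fy=4.6,interpolation=cv2.INTER_CUBIC);cv2.imwrite('pics/w7z.png',z)
a,g=[plane(c,*r[n][0],.067) for n in('amber','green')]
print(np.degrees(np.arctan2(-(a-g)[0],(a-g)[1])),np.linalg.norm(a-g))
E
```

```text
amber [258.58 133.61] [254 126  11  16 142] [0.5032 0.2337 0.067 ]
blue [259.61 173.2 ] [255 168  10  12  96] [0.5066 0.1906 0.067 ]
green [260.4  208.87] [257 204   8  10  70] [0.5097 0.1481 0.067 ]
4.35476431712644 0.08582252847176286
```

View pics/w7z.png

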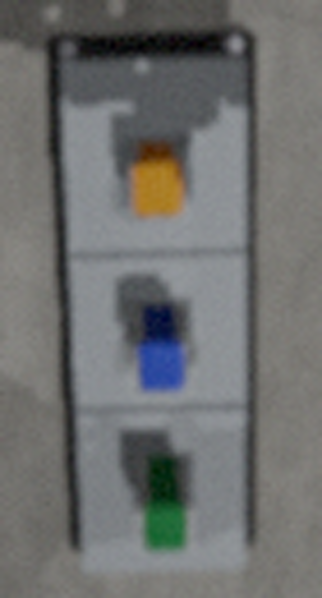

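```bash
python3 -c "
from h import *
go([.503,.230,.14],4.3)"
```

```text
shift mm [ 5.8 77.2 41.8] rotvec deg [ 0.08 -1.73 -0.07] t 8.95
```

>>> apply_moves(
  targets="6 40 20 -2;6 77 42 -2;6 77 42 -2;6 77 42 -2;6 77 42 -2",
)

```text
clock: 9.45
eef_pos: [0.5042, 0.2311, 0.142]
tool_rot: [-1.571, -0.002, 0.08]
force: [0.4, -0.4, 0.1]
grip_width: 1.0
```

Run:
```python
from h import *
c=cam('wrist','w8.png',1.5);np.savez('w8.npz',**c)
s=bot.read_state();print(s['eef_pos'],s['tool_rot'])
w7=np.load('w7.npz')
r7=colors(w7,230,290,110,220,120,150);r8=colors(c,200,300,100,300,120,150)
for n in('amber','blue','green'):
    if n in r8 and n in r7:
        print(n,r7[n],r8[n],plane(w7,*r7[n][0],.067).round(4),plane(c,*r8[n][0],.067).round(4),tri(*ray(w7,*r7[n][0]),*ray(c,*r8[n][0])))
```

```text
[0.50430261 0.23117306 0.14230831] [-1.57087616 -0.00229532  0.07959183]
amber (array([258.52525253, 135.71717172]), array([254, 131,  11,  11,  99], dtype=int32)) (array([251.52857143, 199.34285714]), array([246, 194,  12,  12, 140], dtype=int32)) [0.5033 0.2315 0.067 ] [0.5035 0.2309 0.067 ] (array([0.50331655, 0.23180034, 0.06948171]), np.float64(0.00023218057091355722))
```

View pics/w8.png

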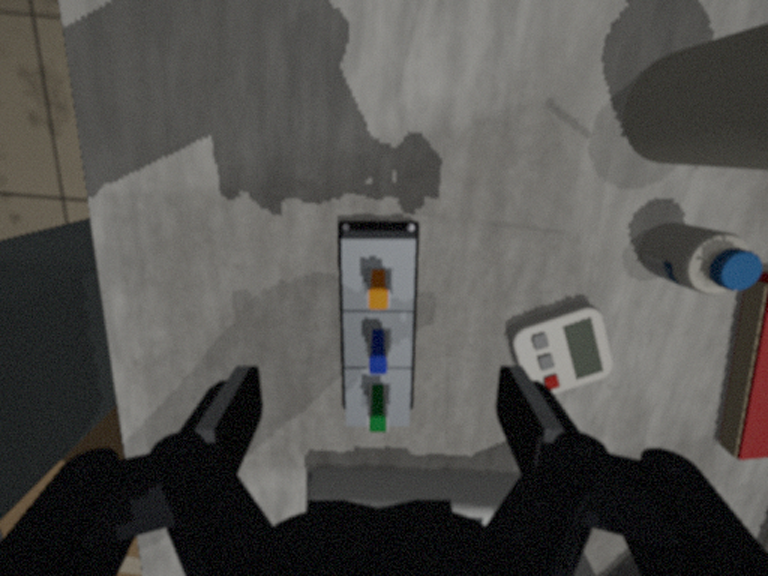

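>>> apply_moves(
  targets="-0.9 30 0 0;-0.9 60 0 0;-0.9 85 0 0;-0.9 104 0 0;-0.9 104 0 0;-0.9 104 0 0;-0.9 104 0 0",
  hand=50,
)

```text
clock: 10.2
eef_pos: [0.5034, 0.2326, 0.0387]
tool_rot: [-1.57, -0.003, 0.081]
force: [-0.7, -0.2, 0.3]
grip_width: 0.501
```

Run:
```python
from h import *
c=cam('wrist','w9.png',1.5)
go([.5034,.2312,.038],4.5)
print(bot.read_state()['force'],bot.read_state()['eef_pos'])
```

```text
shift mm [-0.1  0.7 -1.4] rotvec deg [-0.06  0.15  0.16] t 10.25
[-0.03946005  0.05856495 -0.02381655] [0.50334599 0.23258003 0.03865598]
```

View pics/w9.png

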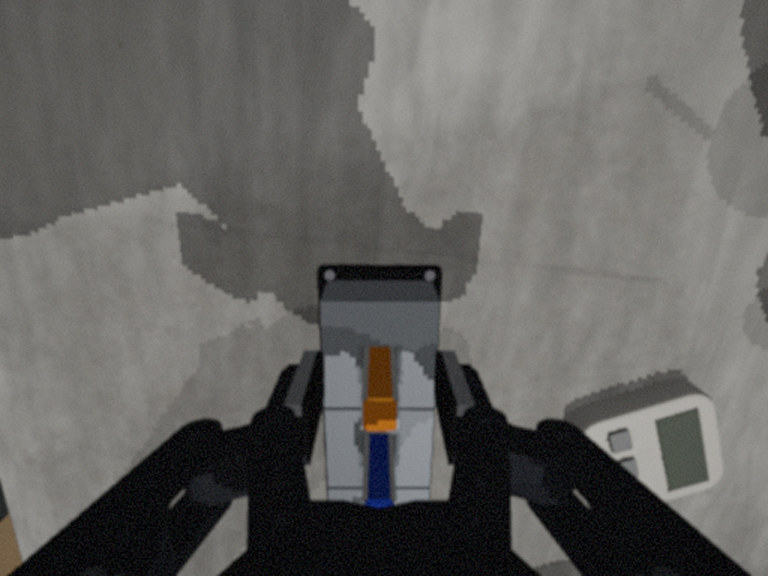

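>>> apply_moves(
  targets="0 0 -1.4 0;0 0 -1.4 0;0 0 -1.4 0;0 0 -1.4 0;0 0 -1.4 0;0 0 -1.4 0;0 0 -1.4 0;0 0 -1.4 0",
  hand=0,
  force=40,
)

```text
clock: 11.05
eef_pos: [0.5027, 0.2308, 0.0376]
tool_rot: [-1.571, -0.001, 0.082]
force: [0.2, -1.4, 5.5]
grip_width: 0.135
```

Run:
```python
from h import *
c=cam('wrist','w10.png',1.5)
go([.5034,.2312,.038],4.5)
print(bot.read_state()['force'],bot.read_state()['eef_pos'],bot.read_state()['grip_width'])
```

```text
shift mm [ 0.7 -0.4  0.4] rotvec deg [0.02 0.18 0.06] t 11.1
[-0.27049541 -1.18049249  5.55565406] [0.50276604 0.23078119 0.03764481] 0.13647692877085427
```

View pics/w10.png

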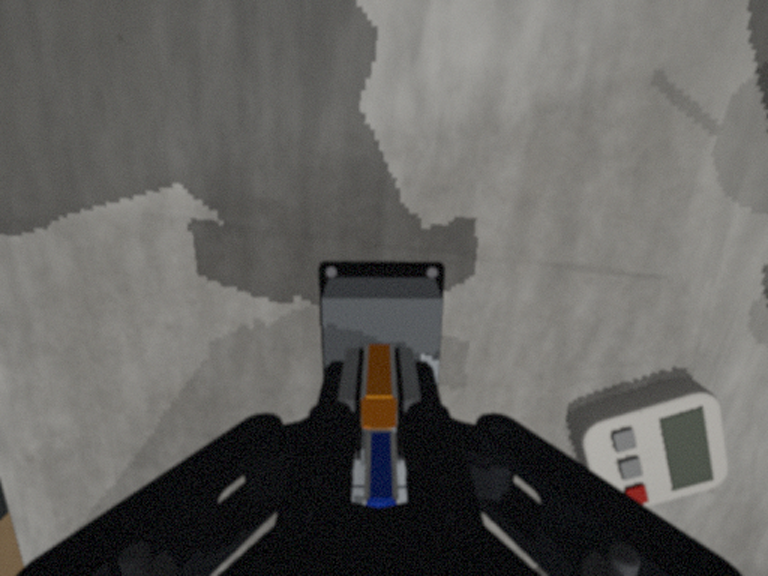

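>>> apply_moves(
  targets="0 -10 0 0;0 -25 0 0;0 -50 0 0;0 -80 0 0;0 -115 0 0;0 -150 0 0;0 -150 0 0;0 -150 0 0;0 -150 0 0",
)

```text
clock: 12.0
eef_pos: [0.5014, 0.2303, 0.1862]
tool_rot: [-1.572, 0.002, 0.082]
force: [0.1, 0.0, 0.4]
grip_width: 0.136
```

Run:
```python
from h import *
c=cam('wrist','w11.png',1.5);np.savez('w11.npz',**c)
print(bot.read_state()['force'],bot.read_state()['eef_pos'],bot.read_state()['grip_width'])
go([.535,-.05,.19],1.6)
```

```text
[ 1.08480565 -0.26740414 -1.17109069] [0.50125775 0.2303135  0.18588998] 0.1370752026417917
shift mm [  10.7   -3.8 -282.1] rotvec deg [ 0.07  3.09 -0.14] t 12.05
```

View pics/w11.png

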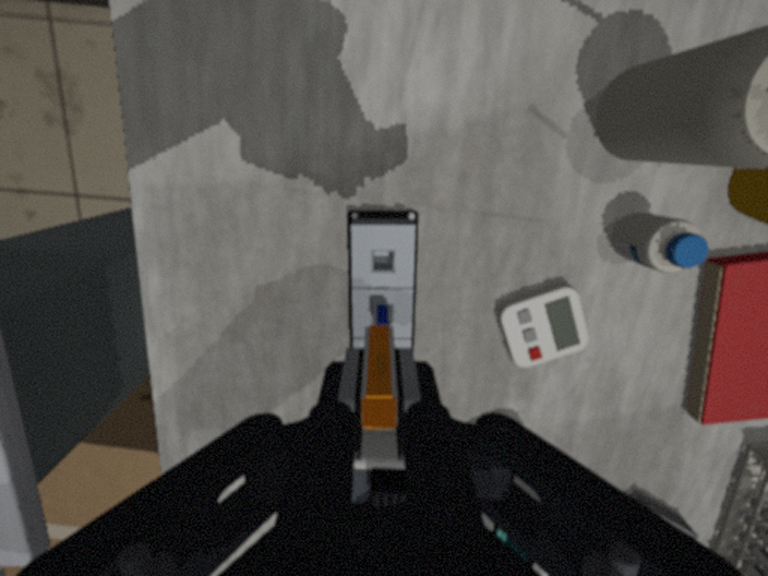

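Run:
```python
from h import *
go([.536,-.17,.19],1.6)
```

```text
shift mm [   1.9   -3.7 -401.8] rotvec deg [ 0.07  3.09 -0.14] t 12.05
```

>>> apply_moves(
  targets="0 -4 -20 1;1 -4 -55 2;2 -4 -95 3;2 -4 -140 3;2 -4 -185 3;2 -4 -230 3;2 -4 -275 3;2 -4 -320 3;2 -4 -360 3;2 -4 -390 3;2 -4 -402 3;2 -4 -402 3",
)

```text
clock: 13.25
eef_pos: [0.5363, -0.1709, 0.1898]
tool_rot: [-1.57, 0.002, 0.026]
force: [-0.2, 0.7, -0.4]
grip_width: 0.136
```

>>> apply_moves(
  targets="0 0 0 0;0 0 0 0;0 0 0 0",
)

```text
clock: 13.55
eef_pos: [0.5373, -0.1675, 0.1912]
tool_rot: [-1.57, -0.0, 0.033]
force: [-0.5, 0.0, -0.0]
grip_width: 0.14
```

Run:
```python
from h import *
c=cam('wrist','w12.png',1.5);np.savez('w12.npz',**c)
print(bot.read_state()['force'],bot.read_state()['eef_pos'],bot.read_state()['tool_rot'])
cv2.imwrite('pics/w12z.png',cv2.resize(c['pixels'][60:210,205:305],None,fx=4,fy=4,interpolation=cv2.INTER_CUBIC))
```

```text
[-0.17063174  0.47412227 -0.69568801] [ 0.53721269 -0.16790128  0.19117268] [-1.57038179e+00 -1.09616905e-04  3.19367133e-02]
```

View pics/w12.png

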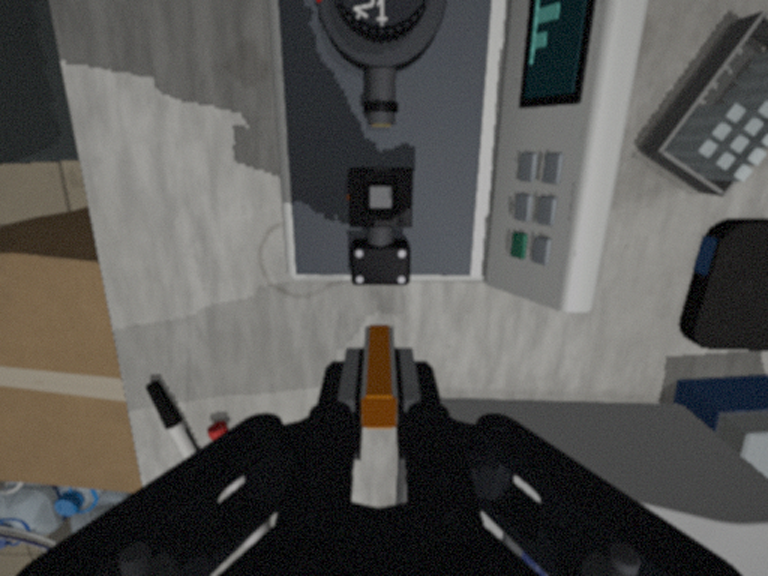

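View pics/w12z.png

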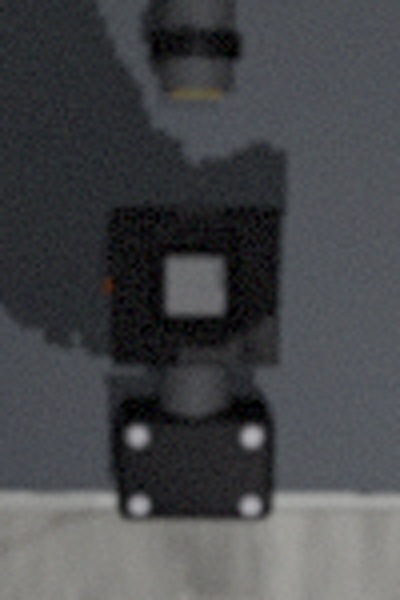

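```bash
cat >> h.py <<'E'
def toolray(c,u,v,axis,val,s):
    o,d=ray(c,u,v); Rt=Ro.from_euler('xyz',s['tool_rot']).as_matrix()
    o=Rt.T@(o-np.array(s['eef_pos'])); d=Rt.T@d; k=(val-o[axis])/d[axis]; return (o+k*d)*1000
E
python3 - <<'E'
from h import *
c=np.load('w12.npz'); s=bot.read_state(); w1=np.load('w1.npz')
print('floor',plane(c,253.5,131.5,.059))
for u,v in((108,207),(280,207),(108,363),(280,363)): print(plane(c,205+u/4-.5,60+v/4-.5,.071).round(4))
g=c['pixels'][110:150,235:275].min(2); m=(g>85).astype(np.uint8)
n,l,st,ce=cv2.connectedComponentsWithStats(m); i=1+np.argmax(st[1:,4]);f=ce[i]+[235,110]; print('floor blob',st[i],f,plane(c,*f,.059))
print(tri(*ray(c,*f),*ray(w1,278.1,195.38)))
im=c['pixels'][205:300,225:280]; cv2.imwrite('pics/w12h.png',cv2.resize(im,None,fx=6,fy=6,interpolation=cv2.INTER_CUBIC))
r=colors(c,235,270,200,300,120,60)['amber']; print(r)
mm=colors(c,235,270,200,300,120,60)['amber_m']
for v in range(215,288,6):
    xs=np.nonzero(mm[v])[0]
    if len(xs): print(v,xs.min(),xs.max(), toolray(c,(xs.min()+xs.max())/2,v,2,.00625,s).round(2))
print(proj(c,s['eef_pos']))
E
```

```text
floor [ 0.53673661 -0.11759604  0.059     ]
[ 0.5158 -0.0984  0.071 ]
[ 0.5554 -0.0972  0.071 ]
[ 0.516  -0.1346  0.071 ]
[ 0.5575 -0.1334  0.071 ]
floor blob [ 12  15  14  13 173] [253.16184971 131.08092486] [ 0.53639001 -0.11719939  0.059     ]
(array([ 0.53619094, -0.11688712,  0.06224095]), np.float64(0.0003804032867353683))
(array([252.28447528, 255.33217693]), array([ 240,  217,   25,   68, 1153], dtype=int32))
221 247 258 [ 0.07 19.53  6.25]
227 246 258 [-0.24 10.84  6.25]
233 246 259 [0.07 2.92 6.25]
239 246 259 [ 0.07 -4.34  6.25]
245 245 260 [  0.07 -11.02   6.25]
251 245 259 [ -0.19 -17.17   6.25]
257 245 260 [  0.07 -22.87   6.25]
263 244 261 [  0.06 -28.15   6.25]
269 241 264 [  0.06 -33.07   6.25]
275 241 264 [  0.06 -37.65   6.25]
281 241 263 [ -0.16 -41.94   6.25]
[252.38804265 244.80550258]
```

View pics/w12h.png

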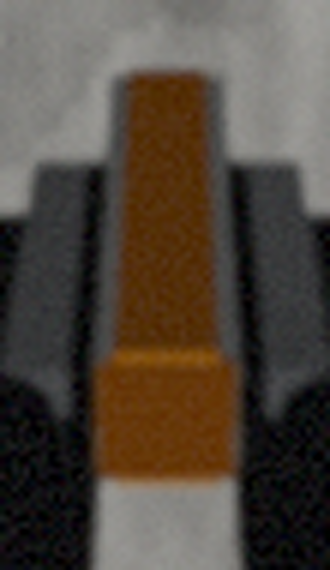

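Run:
```python
from h import *
go([.5365,-.1167,.125],1.6)
```

```text
shift mm [ 0.9 66.2 51.2] rotvec deg [-0.02  0.23  0.01] t 13.6
```

>>> apply_moves(
  targets="0.5 0 25 0;0.9 10 51 0;0.9 35 51 0;0.9 60 51 0;0.9 66 51 0;0.9 66 51 0;0.9 66 51 0;0.9 66 51 0",
)

```text
clock: 14.4
eef_pos: [0.5374, -0.1186, 0.1262]
tool_rot: [-1.571, -0.002, 0.029]
force: [0.1, -0.2, 0.4]
grip_width: 0.132
```

Run:
```python
from h import *
c=cam('wrist','w13.png',1.5);np.savez('w13.npz',**c)
go([.5365,-.1167,.110],1.6)
cv2.imwrite('pics/w13z.png',cv2.resize(c['pixels'][150:300,195:310],None,fx=4,fy=4,interpolation=cv2.INTER_CUBIC))
c=cam('scene','s13.png');np.savez('s13.npz',**c)
u,v=proj(c,[.536,-.117,.08]).astype(int);print(u,v)
cv2.imwrite('pics/s13z.png',cv2.resize(c['pixels'][v-60:v+50,u-70:u+60],None,fx=5,fy=5,interpolation=cv2.INTER_CUBIC))
```

```text
shift mm [-0.7 16.1  2.1] rotvec deg [0.03 0.07 0.12] t 14.45
256 202
```

View pics/w13z.png

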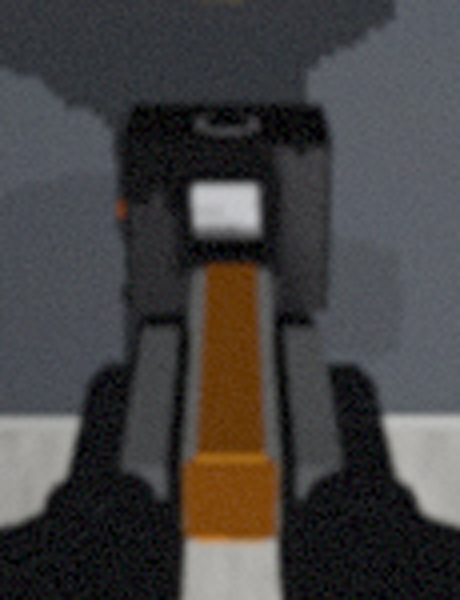

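View pics/s13z.png

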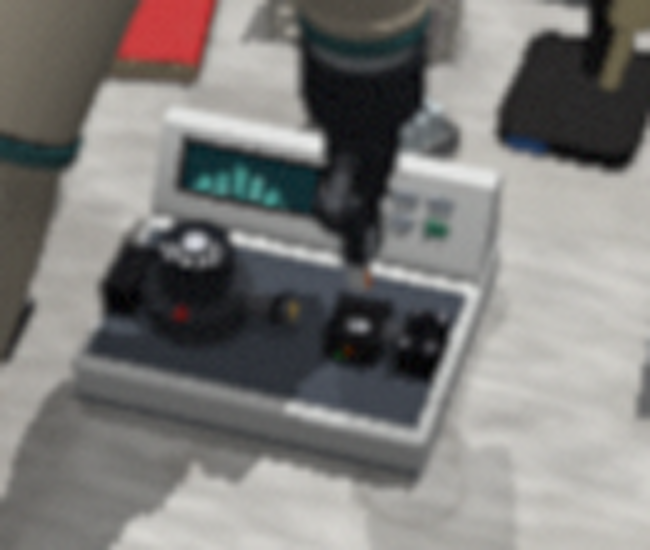

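>>> apply_moves(
  targets="-0.8 5 2 0;-0.8 15 2 0;-0.8 15 2 0;-0.8 15 2 0;-0.8 15 2 0",
)

```text
clock: 15.0
eef_pos: [0.5357, -0.1165, 0.1099]
tool_rot: [-1.571, 0.0, 0.03]
force: [-0.5, -0.5, -0.5]
grip_width: 0.136
```

Run:
```python
from h import *
c=cam('wrist','w14.png',1.5);np.savez('w14.npz',**c)
go([.5365,-.1167,.077],1.6)
print(bot.read_state()['eef_pos'])
cv2.imwrite('pics/w14z.png',cv2.resize(c['pixels'][150:300,195:310],None,fx=4,fy=4,interpolation=cv2.INTER_CUBIC))
```

```text
shift mm [ 0.7 33.1 -0.2] rotvec deg [-0.    0.09  0.01] t 15.05
[ 0.5357467  -0.11655917  0.11005035]
```

View pics/w14z.png

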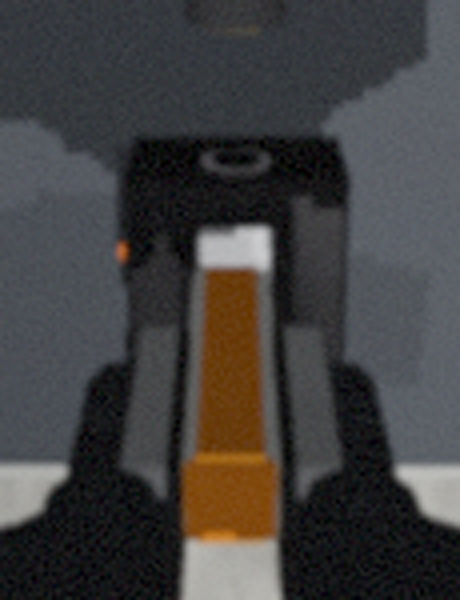

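>>> apply_moves(
  targets="0.7 0 0 0;0.7 6 0 0;0.7 12 0 0;0.7 18 0 0;0.7 18 0 0;0.7 18 0 0",
)

```text
clock: 15.65
eef_pos: [0.5361, -0.1165, 0.0917]
tool_rot: [-1.571, 0.001, 0.03]
force: [-0.2, 0.0, -0.9]
grip_width: 0.14
```

Run:
```python
from h import *
c=cam('wrist','w15.png',1.5);np.savez('w15.npz',**c)
go([.5365,-.1167,.077],1.6)
print(bot.read_state()['eef_pos'],bot.read_state()['force'],bot.read_state()['moment'])
cv2.imwrite('pics/w15z.png',cv2.resize(c['pixels'][150:300,195:310],None,fx=4,fy=4,interpolation=cv2.INTER_CUBIC))
```

```text
shift mm [ 0.2 14.9 -0.2] rotvec deg [-0.    0.09 -0.01] t 15.7
[ 0.53628146 -0.11651923  0.09189668] [-0.11647983 -0.44811606 -0.1485641 ] [-0.03060545  0.01211025  0.00541143]
```

View pics/w15z.png

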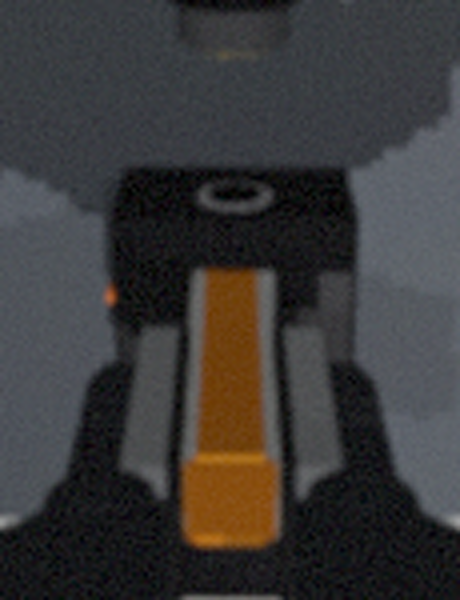

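>>> apply_moves(
  targets="0.2 3 0 0;0.2 6 0 0;0.2 9 0 0;0.2 9 0 0",
)

```text
clock: 16.1
eef_pos: [0.5366, -0.1165, 0.0828]
tool_rot: [-1.571, -0.0, 0.029]
force: [0.7, -0.1, 1.8]
grip_width: 0.136
```

>>> apply_moves(
  targets="0 1.5 0 0;0 3 0 0;0 4.5 0 0;0 4.5 0 0",
)

```text
clock: 16.5
eef_pos: [0.5366, -0.1165, 0.0785]
tool_rot: [-1.571, -0.0, 0.029]
force: [-0.8, -0.8, 2.5]
grip_width: 0.139
```

Run:
```python
from h import *
c=cam('wrist','w16.png',1.5);np.savez('w16.npz',**c)
go([.5365,-.1167,.0766],1.6)
print(bot.read_state()['eef_pos'],bot.read_state()['force'],bot.read_state()['moment'])
cv2.imwrite('pics/w16z.png',cv2.resize(c['pixels'][150:300,195:310],None,fx=4,fy=4,interpolation=cv2.INTER_CUBIC))
```

```text
shift mm [-0.1  1.9 -0.2] rotvec deg [-0.    0.09  0.01] t 16.55
[ 0.53657745 -0.11650868  0.07851815] [-0.23768553  0.60015878  1.98531209] [-0.05650135  0.03651138  0.05353426]
```

View pics/w16z.png

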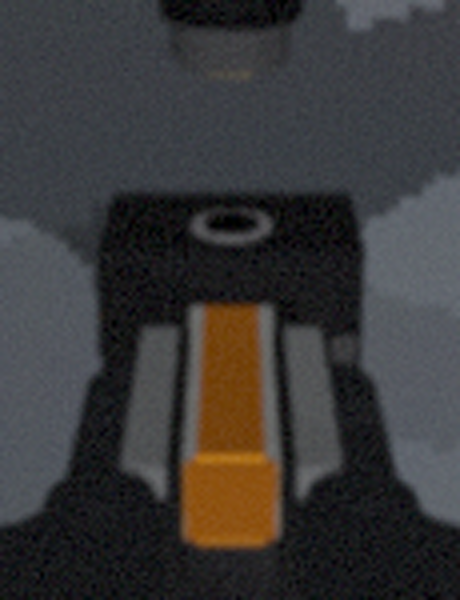

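>>> apply_moves(
  targets="0 0.7 0 0;0 1.4 0 0;0 1.4 0 0;0 1.4 0 0",
)

```text
clock: 16.95
eef_pos: [0.5366, -0.1165, 0.0771]
tool_rot: [-1.571, -0.0, 0.029]
force: [0.2, -0.2, 1.7]
grip_width: 0.138
```

>>> apply_moves(
  targets="0 0.7 0 0;0 1.2 0 0;0 1.2 0 0;0 1.2 0 0",
)

```text
clock: 17.35
eef_pos: [0.5367, -0.1165, 0.0765]
tool_rot: [-1.571, -0.0, 0.029]
force: [-1.5, -0.2, 7.7]
grip_width: 0.135
```

Run:
```python
from h import *
c=cam('wrist','w17.png',1.5);np.savez('w17.npz',**c)
F=[]
for i in range(5):
    cs=cam('scene'); F.append(bot.read_state()['force'])
print(np.mean(F,0),bot.read_state()['eef_pos'],bot.read_state()['grip_width'],bot.read_state()['clock'])
np.savez('s17.npz',**cs)
u,v=265,212
cv2.imwrite('pics/s17z.png',cv2.resize(cs['pixels'][v-50:v+30,u-70:u+40],None,fx=7,fy=7,interpolation=cv2.INTER_CUBIC))
cv2.imwrite('pics/w17z.png',cv2.resize(c['pixels'][150:300,195:310],None,fx=4,fy=4,interpolation=cv2.INTER_CUBIC))
```

```text
[-1.26403968  0.49858205  7.93644144] [ 0.53662398 -0.11657118  0.07654198] 0.13585730935840415 17.65
```

View pics/s17z.png

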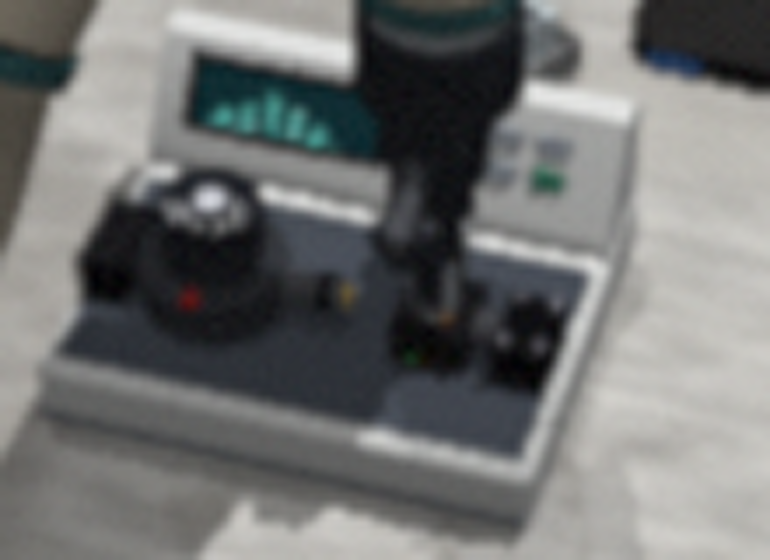

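View pics/w17z.png

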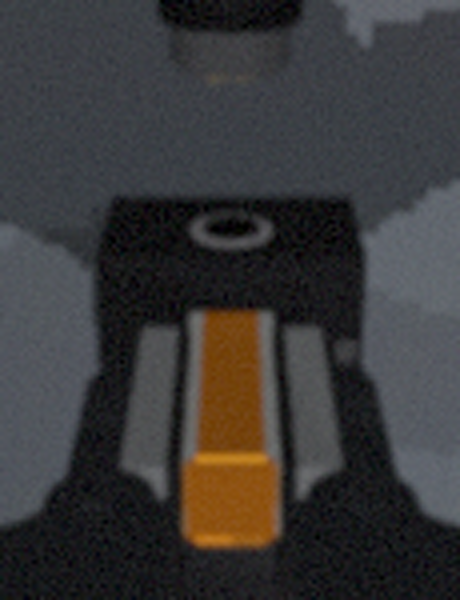

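Run:
```python
from h import *
a=np.load('s13.npz')['pixels'];b=np.load('s17.npz')['pixels']
u,v=254,212
z=[cv2.resize(x[v-16:v+16,u-20:u+20],None,fx=9,fy=9,interpolation=cv2.INTER_NEAREST) for x in(a,b)]
cv2.imwrite('pics/flag.png',np.hstack(z))
s=bot.read_state();print(s['joint_velocities'],s['clock'])
```

```text
[ 0.00099602 -0.0006608   0.00032436 -0.00057621  0.00030788  0.0002855
  0.00163773] 17.65
```

View pics/flag.png

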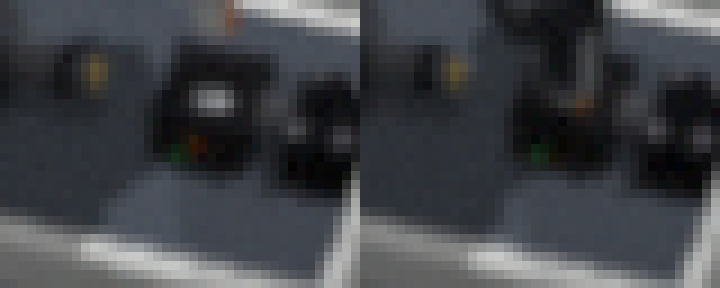

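```bash
python3 -c "
from station import bot
print(bot.finish_job())"
```

```text
the job is handed in; nothing more can be done
None
```

The job is handed in at about 17.7 s on the robot's clock, and finish_job gives no verdict. I turned the collar from 1 to 4. I then lifted the amber standard out of its stand by its frosted faces, lowered it into the sample well with its clear windows along the beam, and pressed it down. The arm is still gripping it and holding it there.

**What the last checks showed:**
- **Collar:** after release, the numerals had turned by about 90°. Single digits gave 85.5° to 92.5°, which I put down to a small error in the disc centre in that view.
- **Depth:** the standard stopped hard at TCP z 76.5 mm, where I expected 76.6 mm. The upward force rose from about 2 N on the spring to about 8 N, so the lifter is at its bottom.
- **Position:** TCP x and y are within about 0.3 mm of my measured well centre. Yaw is within about 0.1° of the photometer's, and the standard had not slipped in the grip.
- **Other things:** nothing else seemed to be touched during the moves, but I took no final picture of the stand or the other bench items.

**Checks that were weak or disagreed:**
- **Flag:** the orange flag had left its upper position, but in the shadow I could not see it clearly beside the green mark.
- **Early measurements:** the first overhead readings were about 3 mm off the wrist-camera ones. I used the wrist-camera values.

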